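# Load the leaf jig and hold its leaf at the balance point

### The arm

A 6-joint arm with a two-finger parallel gripper is mounted at the origin on the work surface. World frame = base frame: x ahead of the robot, y to its left, z up, the work surface at z = 0. Lengths are in m, angles in degrees, forces in N, time in s.
With the tool pointing down it reaches from about 0.25 to 0.8 m from the base axis. Payload 3.9 kg.
Tool frame: the origin (TCP) lies at the very end of the fingers, on their centre line; the grasp point (between the pads) lies 19 mm behind it; z points along the fingers, y is the line along which they close (so a half turn about z gives the same grasp; the last joint's range is limited). The gripper opens to 85 mm and grips with 20 to 120 N. Pads are 22 mm wide; open, the fingers measure 114 mm over their backs; the gripper's body (76 mm by 85 mm) begins 54 mm behind the grasp point. The pads swing forward as they close: fully open they stand 13 mm farther back than shut.
Start: joints at [-66.291, 14.897, -7.913, 67.191, 0, 90], TCP at [0.211, -0.481, 0.231] pointing down, gripper open.
Joint ranges: [-159.42, 159.42], [-47.68, 98.78], [-73.54, 78.23], [-108.79, 121.32], [-90, 84.71], [-180, 180]. Speed limits (degrees/s): [147.25, 147.25, 180, 180, 180, 180].

### API

Orientations are given as a 3x3 rotation matrix whose columns are the frame's x, y, z axes.
In Python, from cell import ctrl, imaging gives the robot as it stands. The module is installed in compiled form; this text tells all that it offers.
- The arm moves only by the tool send_rows, never from a script. Its argument "series" is a list of rows, each an object with "jaw": the opening, from 0 (shut) to 1 (fully open); "slide": the shift along the tool's x, y, z in mm, a list of three; "twist": the turn, a rotation vector about the tool's x, y, z in degrees, a list of three. A call has 1 to 12 rows; each row shifts and turns the commanded pose from where the row before left it, along the tool's axes as they then stand; what a row does not reach is not made up. A row lasts 1/10 s, in which the tool goes at most 50 mm and 8.59 degrees, less where a joint would pass 70% of its speed; a pose out of reach is approached as far as the arm can. A call with a gripper value outside its range is refused whole. The fingers move at their own pace and stop on an object; "grip_force" is the grip in N (left out, the last holds). Time passes only in rows, so rows that do not move let the fingers close. It gives the time, the measured TCP pose, the force, the opening and the grip force at its end, in the units of the state.
- ctrl.get_state(): the state, without advancing time (a new reading comes with each control period).
- imaging.read_camera(name): name is "side" or "top"; returns a dict with "pixels" (480x640x3 uint8, red, green, blue), "z_map" (480x640 float32, m along the optical axis (not along the pixel's ray), 0 where there is no reading), "fovy" (degrees; the focal length in pixels is half the picture's height over the tangent of half this angle, whatever the lens; pixels are square), "cx", "cy" (the principal point, pixels), "dist" ([k1, k2, p1, p2, k3] as OpenCV has them; the pictures are not rectified), "eye" and "orientation" of the camera in the world. Camera axes: x right, y up, looking along -z (the intrinsics and any distortion apply to the point x, -y, -z); pixel columns grow to the right and rows downward; lengths in m; the calibration is good to about 2 mm. A picture is of the moment at which its call begins.
- ctrl.hand_in(): hands the job in; it is judged then, once.
The state is a dict: "clock": time; "joints": joint angles; "joint_velocities": joint speeds; "effort": joint torques, N m; "tool_pos": TCP position; "tool_rot": TCP orientation; "wrist_force": force on the tool from outside, world axes, zero at the start; "moment": the same for the moment, N m; "width": finger opening in m; "grip_force": force on a finger pad.
Only numpy, scipy, OpenCV 4.12 (cv2) and the standard library are available. Lean on these libraries where they do the work, as an engineer would, in place of code of your own. Each camera call takes 0.05 s, during which the arm holds its last target. There are 200 camera calls.

### The job

Push the two-window steel frame in the drilling jig fully home along its channel, under the overhanging lips, until it meets the end stop. Then take the handle bar of the jig's hinged leaf, which leans back on its stop, swing it up to its balance point straight above the hinge, and finish while still gripping the bar and holding the leaf still there, upright, so that the operator can look at the frame before closing. Never let the leaf drop over onto the frame, and leave the vice, the oil bottle and the spare frame where they are.

Things in the scene. Friction and masses are not known exactly. Their poses are not given: they have to be found in the camera images.
- jig: drilling jig, dark steel bed 260 x 170 x 20 mm, fixed to the bench at some position and yaw. Origin on the bench under the channel's centre line; jig x runs along the channel towards the end stop, jig y towards the hinge side, z up. Bed: jig x -130 to 130, y -75 to 95, top face at z 20. In front of the channel (x below 0) the bed is open
- mouth (a point): middle of the channel's mouth, on the bed: jig x 0, y 0, z 20 mm. From here two rails run along jig x to the end stop, inner faces at y = +-31.5 mm, tops 24 mm above the bed; from 10 mm past the mouth their lips hang over the channel (inner edges y = +-24.5, underside 19 mm above the bed)
- end_stop (a point): middle of the foot of the end stop's face: jig x 110, y 0, z 20 mm. The stop is a 24 mm high steel bar across the channel
- frame: frame to load: flat bare steel, 130 x 60 x 16 mm, two windows, about 0.45 kg, cross bars 14 mm wide. Lies on the jig's bed, leading end in the channel, trailing end out on the open bed. Origin at the centre of its underside, x along its length towards the end stop. Fully home its origin is at jig x 45, its trailing face at jig x -20 mm. Pushed on its trailing face it slides with 4 to 12 N
- leaf (a joint): angle of the jig's hinged steel leaf, rad: 0 closed flat over the channel, 1.571 upright (its balance point: it is symmetric about its mid plane), 2.2 leaning back on its stop, where it starts. 0.6 kg; hinge nearly frictionless: anywhere but upright the leaf falls one way or the other
- leaf_hinge (a point): middle of the hinge pin: jig x 55, y 75, z 50 mm; the pin runs along jig x
- leaf_handle (a point): middle of the leaf's handle, a round bar 14 mm thick parallel to the hinge pin and 165 mm from it, between two 10 mm side arms 90 mm apart; a free gap of 48 mm lies between the bar and the leaf's 10 mm plate, which ends 110 mm from the pin. The bar may turn between the fingers
- vice: bystander: small steel machine vice about 190 x 62 x 54 mm, loose on the bench to the right; origin at its underside
- oil: bystander: white plastic oil bottle, 52 mm diameter, 150 mm tall, standing loose on the bench to the right; origin at its underside
- spare: bystander: spare frame of the same make lying loose on the bare bench to the left; origin at the centre of its underside
There are look-alikes about, which are no part of the job. What is shaped like the frame but black is not meant.

How it is judged (in metres and radians):
On the way, in this order (a step that is already met when the one before it is completed fails the run):
1. the frame is fully home against the end stop (x of frame in the frame of jig above 0.0415 m and z of frame in the frame of jig below 0.023 m), for 0.2 s.
2. the leaf is upright at its balance point, gripped (value of joint leaf between 1.481 and 1.661 rad and contact force between the fingers and leaf above 3 N), for 0.3 s.
At the end, for the whole second after the job is handed in: the frame lies in the channel within 3.5 mm of the end stop; the leaf stands within 0.09 rad (5 degrees) of upright, at rest (under 0.06 rad/s), and the fingers still grip it with more than 3 N (all of step 1 and all of step 2 and velocity of joint leaf between -0.06 and 0.06 rad/s); the arm keeps its last pose, push and grip.
It fails at once if the leaf drops or is pulled far over towards the frame (joint below 1.2) (value of joint leaf below 1.2 rad).
It fails at once if the vice, oil bottle or spare frame is moved more than 20 mm (distance of any of vice, oil, spare from where it was at the start of the episode above 0.02 m).
It also fails if it takes over 45 s, if anything falls off the work surface, if the arm or the gripper's body presses on something with over 40 N, if the wrist force passes 120 N, or if a joint passes its speed limit or range.

## Working session

There is one attempt and no reset: what is moved stays moved. The work goes in short steps, Python scripts to look and compute and a tool call to move; the robot and the scene stay as the last step left them, time stands still between calls to the robot, and variables do not carry over. Pictures are saved under pics/ and viewed, at most 10 in all, crops included, and the job is handed in when it is done.

Besides the shell and the picture viewer there is one more tool, called after "Emit:" by a JSON object that holds its "api" and its "payload". send_rows: Moves the arm, as the interface text tells. Its arguments: {"type":"object","properties":{"series":{"type":"array","items":{"type":"object","properties":{"jaw":{"type":"number"},"slide":{"type":"array","items":{"type":"number"}},"twist":{"type":"array","items":{"type":"number"}}}}},"grip_force":{"type":"number"}},"required":["series"]}

```bash
mkdir -p pics
cat > h.py <<'E'
import numpy as np, cv2
from cell import ctrl, imaging
def shot(n):
    d=imaging.read_camera(n); np.savez(f'{n}.npz',**{k:np.array(v) for k,v in d.items()}); return d
def load(n): return dict(np.load(f'{n}.npz'))
def K(d):
    f=240/np.tan(np.radians(float(d['fovy']))/2); return np.array([[f,0,float(d['cx'])],[0,f,float(d['cy'])],[0,0,1]])
def world(d,uv,z=None):
    uv=np.array(uv,float).reshape(-1,2)
    n=cv2.undistortPoints(uv.reshape(-1,1,2),K(d),d['dist']).reshape(-1,2)
    if z is None: z=d['z_map'][uv[:,1].round().astype(int),uv[:,0].round().astype(int)]
    p=np.c_[n[:,0]*z,-n[:,1]*z,-z*np.ones(len(uv))]
    return p@d['orientation'].T+d['eye']
def atheight(d,uv,h):
    a=world(d,uv,np.ones(len(np.reshape(uv,(-1,2))))); r=a-d['eye']; return d['eye']+r*((h-d['eye'][2])/r[:,2:3])
def proj(d,P):
    c=(np.array(P,float).reshape(-1,3)-d['eye'])@d['orientation']; c=c*[1,-1,-1]
    return cv2.projectPoints(c,np.zeros(3),np.zeros(3),K(d),d['dist'])[0].reshape(-1,2)
E
python3 - <<'E'
from h import *
for n in('side','top'):
    d=shot(n); cv2.imwrite(f'pics/{n}0.png',d['pixels'][:,:,::-1]); print(n,d['eye'],d['orientation'].round(3).tolist(),d['fovy'],d['cx'],d['cy'],d['dist'])
print(ctrl.get_state())
E
```

```text
side [0.07977694 0.89918002 0.64239607] [[-0.887, 0.227, -0.402], [-0.462, -0.438, 0.771], [-0.001, 0.87, 0.494]] 54.36766579981362 310.1061497707289 248.02201236031843 [-0.12328515  0.          0.          0.          0.        ]
top [0.48972545 0.00950401 1.02652209] [[0.027, 0.998, -0.062], [-0.999, 0.026, -0.02], [-0.018, 0.062, 0.998]] 52.942599815485835 311.0171521989716 231.31209553339585 [-0.10361599  0.          0.          0.          0.        ]
{'clock': 0.1, 'joints': array([-6.62899125e+01,  1.49317067e+01, -7.97739437e+00,  6.71921480e+01,
        8.86063467e-04,  8.99990700e+01]), 'joint_velocities': array([-0.05625496, -0.11767221,  0.23452164,  0.04964404, -0.04689737,
       -0.04851693]), 'effort': array([-1.10155561e-03, -4.06508124e+01,  2.54528189e+01,  1.01424748e-02,
       -1.01517201e-04,  4.92871621e-06]), 'tool_pos': array([ 0.2108631 , -0.48011754,  0.23055699]), 'tool_rot': array([[ 9.15585296e-01,  4.02123216e-01, -6.96419245e-04],
       [ 4.02123818e-01, -9.15583856e-01,  1.62418775e-03],
       [ 1.54933848e-05, -1.76712919e-03, -9.99998439e-01]]), 'wrist_force': array([ 0.82291291, -0.09553178,  0.8538526 ]), 'moment': array([-0.03126987, -0.00422029, -0.06584909]), 'grip_force': 0.0, 'width': 0.08568435113190535}
```

View pics/side0.png

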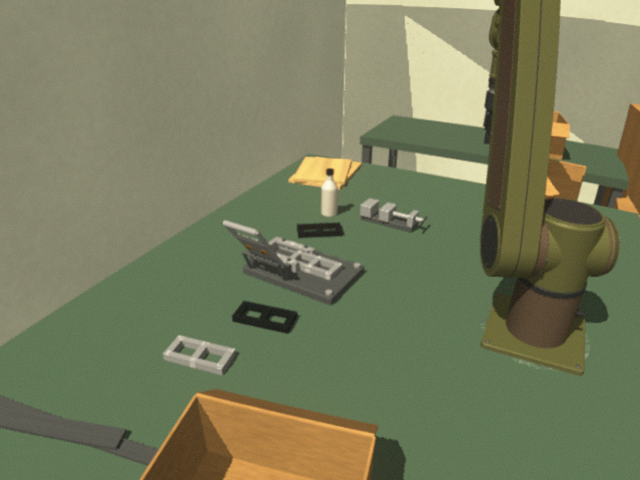

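View pics/top0.png

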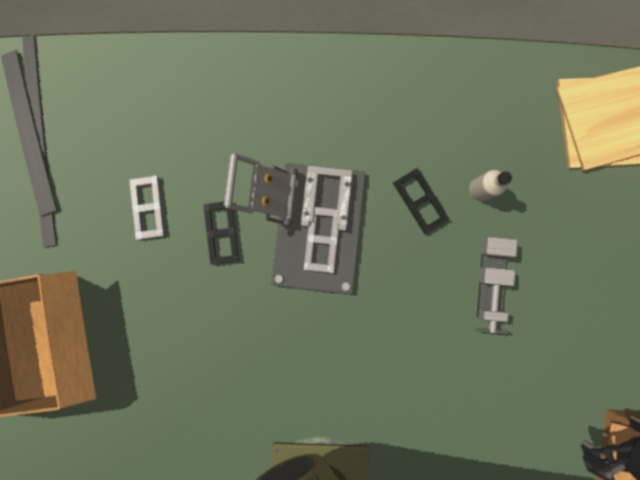

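The side view shows the jig near (300,270), with its leaf leaning back at the left. In the top view the bed is about (320,230), the handle bar about (232,183) and the frame's trailing end about (320,270). The vice and oil bottle are on the right, and the spare frame is at (147,207).

Run:
```python
from h import *
from scipy.optimize import minimize
for n in('top','side'):
    d=load(n); v,u=np.mgrid[0:480,0:640]; uv=np.c_[u.ravel(),v.ravel()]
    P=world(d,uv); z=d['z_map'].ravel()
    ok=(z>0)&(P[:,0]>.3)&(P[:,0]<.75)&(P[:,1]>-.15)&(P[:,1]<.3)
    b=P[ok&(abs(P[:,2])<.006)]; print(n,'bench z',np.median(b[:,2]))
    near=ok&(P[:,2]>.012)&(P[:,2]<.026)&(P[:,1]<.12)&(P[:,1]>-.12)
    q=P[near]; r=cv2.minAreaRect((q[:,:2]*1000).astype(np.float32)); print('bed',len(q),np.median(q[:,2]),r)
    hi=P[ok&(P[:,2]>.055)]; print('leaf',hi.min(0),hi.max(0),len(hi)); 
    top=hi[hi[:,2]>hi[:,2].max()-.012]; print('handle',top.mean(0),top.min(0),top.max(0),len(top))
    fr=P[ok&(P[:,2]>.031)&(P[:,2]<.041)]; print('frame',len(fr),np.median(fr[:,2]),fr.min(0),fr.max(0))
d=load('top'); s=load('side')
a=cv2.resize(d['pixels'][140:310,210:380],(600,600),interpolation=cv2.INTER_CUBIC)
cv2.imwrite('pics/crop.png',a[:,:,::-1])
b=cv2.resize(s['pixels'][210:310,215:375],(800,500),interpolation=cv2.INTER_CUBIC)
cv2.imwrite('pics/crops.png',b[:,:,::-1])
```

```text
top bench z -0.0010297456714245534
bed 6737 0.018998957502948555 ((560.3378295898438, 15.005966186523438), (168.22909545898438, 260.7442321777344), 85.0970687866211)
leaf [0.56273208 0.0626802  0.05501351] [0.67984961 0.18147168 0.19247736] 2709
handle [0.62816153 0.1706436  0.18756851] [0.57912105 0.16071883 0.18048135] [0.67835148 0.18147168 0.19247736] 430
frame 1196 0.03540275621911759 [ 0.46841743 -0.04819008  0.03104434] [0.68451693 0.09831066 0.0409993 ]
side bench z 0.0008595855046455436
bed 2371 0.020581023722046066 ((558.0792846679688, 17.865814208984375), (173.77694702148438, 261.9837646484375), 85.39549255371094)
leaf [0.56020406 0.07813702 0.05507509] [0.67678659 0.18477498 0.19150278] 1080
handle [0.62291471 0.17783554 0.18614414] [0.57605303 0.16838926 0.17958297] [0.67446296 0.18477498 0.19150278] 233
frame 675 0.035194973063434554 [ 0.46567491 -0.05173072  0.03105124] [0.67887768 0.10426146 0.04098371]
```

View pics/crop.png

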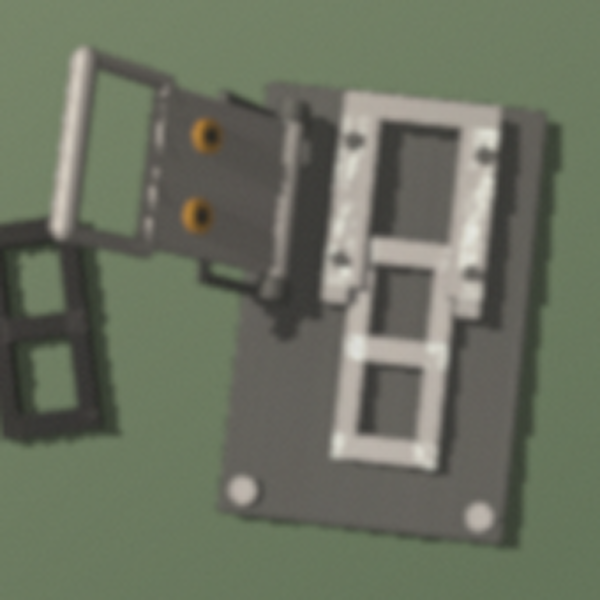

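View pics/crops.png

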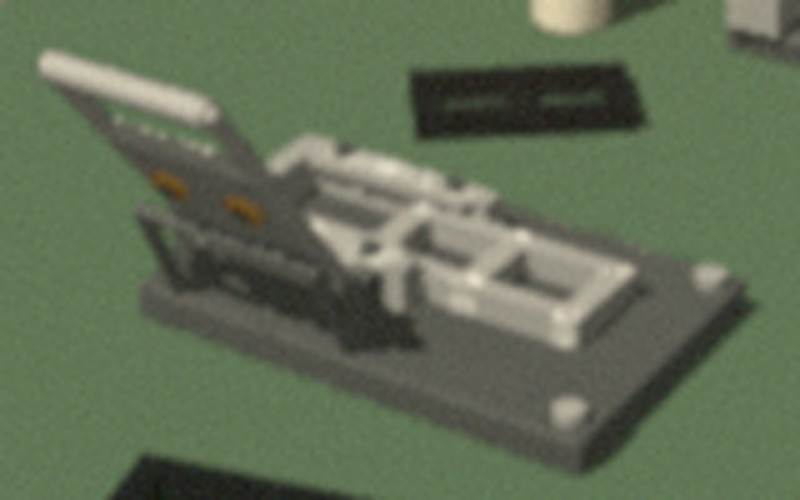

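The crops show the frame's trailing top edge at top-image pixels (304,270) to (333,272) and side-image pixels (330,274) and (342,264). The bar is clear and free between its arms. Next I'll locate the trailing face and the bar from both views.

Run:
```python
from h import *
t=load('top'); s=load('side')
yaw=np.radians(-4.75); x=np.array([np.cos(yaw),np.sin(yaw),0]); y=np.array([-x[1],x[0],0]); O=np.array([.5584,.0064,0])
J=lambda P:(np.c_[(P-O)@x,(P-O)@y,P[:,2]]*1000).round(1).tolist()
C=lambda p:[[210+a*170/600,140+b*170/600] for a,b in p]
S=lambda p:[[215+a/5,210+b/5] for a,b in p]
T=atheight(t,C([(333,460),(434,468)]),.036); print('trail top',T.round(4).tolist(),J(T))
T=atheight(s,S([(575,325),(635,270)]),.036); print('trail side',T.round(4).tolist(),J(T))
print('rail mouths top',J(atheight(t,C([(336,303),(468,317)]),.044)))
print('bed corners top',J(atheight(t,C([(220,510),(505,545),(547,108),(270,85)]),.02)))
print('bed corners side',J(atheight(s,S([(580,445),(745,283),(145,290)]),.02)))
# bar ends by two-view triangulation
a=C([(62,228),(84,58)]); b=S([(207,110),(50,65)])
for p,q in zip(a,b):
    r1=world(t,p,np.ones(1))[0]-t['eye']; r2=world(s,q,np.ones(1))[0]-s['eye']
    l=np.linalg.lstsq(np.c_[r1,-r2],s['eye']-t['eye'],rcond=None)[0]; A=t['eye']+l[0]*r1;B=s['eye']+l[1]*r2
    print('bar',((A+B)/2).round(4),np.linalg.norm(A-B).round(4),J(((A+B)/2)[None]))
```

```text
trail top [[0.4704, 0.0408, 0.036], [0.4674, -0.018, 0.036]] [[-90.5, 27.0, 36.0], [-88.7, -31.8, 36.0]]
trail side [[0.4709, 0.0458, 0.036], [0.466, -0.0132, 0.036]] [[-90.4, 32.0, 36.0], [-90.5, -27.2, 36.0]]
rail mouths top [[0.0, 35.0, 44.0], [0.2, -41.8, 44.0]]
bed corners top [[-127.6, 90.6, 20.0], [-129.5, -78.8, 20.0], [131.6, -76.6, 20.0], [127.8, 89.9, 20.0]]
bed corners side [[-130.5, 95.9, 20.0], [-131.5, -68.9, 20.0], [120.9, 97.8, 20.0]]
bar [0.5852 0.1752 0.1844] 0.0001 [[12.7, 170.4, 184.4]]
bar [0.6726 0.1681 0.1826] 0.0006 [[100.4, 170.6, 182.6]]
```

Emit:
{"api": "send_rows", "payload": {"series": [{"jaw": 0, "slide": [0, 0, 0], "twist": [0, 0, -8]}, {"jaw": 0, "slide": [0, 0, 0], "twist": [0, 0, 0]}], "grip_force": 40}}

```text
clock: 0.3
tool_pos: [0.2109, -0.4803, 0.2308]
tool_rot: [[0.851, 0.525, -0.0], [0.525, -0.851, 0.001], [0.0, -0.001, -1.0]]
wrist_force: [0.8, -0.5, -0.4]
width: 0.059
grip_force: 0.0
```

```bash
python3 -c "
from h import *
s=ctrl.get_state(); print(s['joints'],s['tool_rot'].round(3).tolist())"
```

```text
[-6.62916339e+01  1.49187247e+01 -7.95485991e+00  6.71902885e+01
  1.31431171e-03  8.20069258e+01] [[0.851, 0.525, -0.0], [0.525, -0.851, 0.001], [0.0, -0.001, -1.0]]
```

Both views agree to within ±2.5 mm, and the heights fit. The frame's trailing face is at jig x ≈ -90. I'm moving above the push start now.

Emit:
{"api": "send_rows", "payload": {"series": [{"jaw": 0, "slide": [37.5, -25.5, 0], "twist": [0, 0, 0]}, {"jaw": 0, "slide": [37.5, -25.5, 0], "twist": [0, 0, 0]}, {"jaw": 0, "slide": [37.5, -25.5, 0], "twist": [0, 0, 0]}, {"jaw": 0, "slide": [37.5, -25.5, 0], "twist": [0, 0, 0]}, {"jaw": 0, "slide": [37.5, -25.5, 0], "twist": [0, 0, 0]}, {"jaw": 0, "slide": [37.5, -25.5, 0], "twist": [0, 0, 0]}, {"jaw": 0, "slide": [37.5, -25.5, 0], "twist": [0, 0, 0]}, {"jaw": 0, "slide": [37.5, -25.5, 0], "twist": [0, 0, 0]}, {"jaw": 0, "slide": [37.5, -25.5, 0], "twist": [0, 0, 0]}, {"jaw": 0, "slide": [37.5, -25.5, 0], "twist": [0, 0, 0]}, {"jaw": 0, "slide": [37.5, -25.5, 0], "twist": [0, 0, 0]}, {"jaw": 0, "slide": [37.5, -25.5, 0], "twist": [0, 0, 0]}]}}

```text
clock: 1.5
tool_pos: [0.4334, 0.0181, 0.2313]
tool_rot: [[0.852, 0.523, 0.0], [0.523, -0.852, -0.0], [0.0, 0.0, -1.0]]
wrist_force: [1.2, -1.2, 0.3]
width: 0.0001
grip_force: 0.0
```

Emit:
{"api": "send_rows", "payload": {"series": [{"jaw": 0, "slide": [0, 0, 0], "twist": [0, 0, -8]}, {"jaw": 0, "slide": [0, 0, 0], "twist": [0, 0, -8]}, {"jaw": 0, "slide": [0, 0, 0], "twist": [0, 0, -8]}, {"jaw": 0, "slide": [0, 0, 0], "twist": [0, 0, -8]}, {"jaw": 0, "slide": [0, 0, 0], "twist": [0, 0, -8]}, {"jaw": 0, "slide": [0, 0, 0], "twist": [0, 0, -8]}, {"jaw": 0, "slide": [0, 0, 0], "twist": [0, 0, -8]}, {"jaw": 0, "slide": [0, 0, 0], "twist": [0, 0, -8]}, {"jaw": 0, "slide": [0, 0, 0], "twist": [0, 0, -8]}]}}

```text
clock: 2.4
tool_pos: [0.4329, 0.0161, 0.2311]
tool_rot: [[-0.239, 0.971, -0.001], [0.971, 0.239, -0.0], [0.0, -0.001, -1.0]]
wrist_force: [0.1, -0.9, 0.2]
width: 0.0001
grip_force: 0.0
```

Emit:
{"api": "send_rows", "payload": {"series": [{"jaw": 0, "slide": [0, 0, 0], "twist": [0, 0, -8]}, {"jaw": 0, "slide": [0, 0, 0], "twist": [0, 0, -8]}, {"jaw": 0, "slide": [0, 0, 0], "twist": [0, 0, -8]}, {"jaw": 0, "slide": [0, 0, 0], "twist": [0, 0, -8]}, {"jaw": 0, "slide": [0, 0, 0], "twist": [0, 0, -8]}, {"jaw": 0, "slide": [0, 0, 0], "twist": [0, 0, -8]}, {"jaw": 0, "slide": [0, 0, 0], "twist": [0, 0, -8]}, {"jaw": 0, "slide": [0, 0, 0], "twist": [0, 0, -8]}, {"jaw": 0, "slide": [0, 0, 0], "twist": [0, 0, -7.5]}, {"jaw": 0, "slide": [0, 0, 0], "twist": [0, 0, 0]}]}}

```text
clock: 3.4
tool_pos: [0.4329, 0.0162, 0.2311]
tool_rot: [[-0.996, 0.086, -0.0], [0.086, 0.996, 0.0], [0.0, -0.0, -1.0]]
wrist_force: [-0.1, -0.1, -0.3]
width: -0.0001
grip_force: 0.0
```

Emit:
{"api": "send_rows", "payload": {"series": [{"jaw": 0, "slide": [0, 0, 45], "twist": [0, 0, 0]}, {"jaw": 0, "slide": [0, 0, 45], "twist": [0, 0, 0]}, {"jaw": 0, "slide": [0, 0, 45], "twist": [0, 0, 0]}, {"jaw": 0, "slide": [0, 0, 35], "twist": [0, 0, 0]}, {"jaw": 0, "slide": [0, 0, 18], "twist": [0, 0, 0]}, {"jaw": 0, "slide": [0, 0, 10], "twist": [0, 0, 0]}, {"jaw": 0, "slide": [0, 0, 6], "twist": [0, 0, 0]}, {"jaw": 0, "slide": [0, 0, 0], "twist": [0, 0, 0]}]}}

```text
clock: 4.2
tool_pos: [0.4333, 0.0162, 0.0273]
tool_rot: [[-0.996, 0.085, 0.0], [0.085, 0.996, -0.0], [-0.0, -0.0, -1.0]]
wrist_force: [-0.5, 0.7, 0.2]
width: 0.0002
grip_force: 0.0
```

Emit:
{"api": "send_rows", "payload": {"series": [{"jaw": 0, "slide": [-5, 0, 0], "twist": [0, 0, 0]}, {"jaw": 0, "slide": [-5, 0, 0], "twist": [0, 0, 0]}, {"jaw": 0, "slide": [-5, 0, 0], "twist": [0, 0, 0]}, {"jaw": 0, "slide": [-5, 0, 0], "twist": [0, 0, 0]}, {"jaw": 0, "slide": [-5, 0, 0], "twist": [0, 0, 0]}, {"jaw": 0, "slide": [-5, 0, 0], "twist": [0, 0, 0]}, {"jaw": 0, "slide": [-5, 0, 0], "twist": [0, 0, 0]}]}}

```text
clock: 4.9
tool_pos: [0.4661, 0.0133, 0.0269]
tool_rot: [[-0.997, 0.083, -0.004], [0.083, 0.997, 0.0], [0.004, -0.0, -1.0]]
wrist_force: [-5.3, -0.4, 3.1]
width: -0.0001
grip_force: 2.2
```

Emit:
{"api": "send_rows", "payload": {"series": [{"jaw": 0, "slide": [-5, 0, 0], "twist": [0, 0, 0]}, {"jaw": 0, "slide": [-5, 0, 0], "twist": [0, 0, 0]}, {"jaw": 0, "slide": [-5, 0, 0], "twist": [0, 0, 0]}, {"jaw": 0, "slide": [-5, 0, 0], "twist": [0, 0, 0]}, {"jaw": 0, "slide": [-5, 0, 0], "twist": [0, 0, 0]}, {"jaw": 0, "slide": [-5, 0, 0], "twist": [0, 0, 0]}]}}

```text
clock: 5.5
tool_pos: [0.4984, 0.0107, 0.0272]
tool_rot: [[-0.997, 0.084, 0.0], [0.084, 0.997, -0.0], [-0.0, 0.0, -1.0]]
wrist_force: [-1.4, -0.6, -1.1]
width: 0.0001
grip_force: 0.9
```

Emit:
{"api": "send_rows", "payload": {"series": [{"jaw": 0, "slide": [-5, 0, 0], "twist": [0, 0, 0]}, {"jaw": 0, "slide": [-5, 0, 0], "twist": [0, 0, 0]}, {"jaw": 0, "slide": [-4, 0, 0], "twist": [0, 0, 0]}, {"jaw": 0, "slide": [-4, 0, 0], "twist": [0, 0, 0]}, {"jaw": 0, "slide": [-3, 0, 0], "twist": [0, 0, 0]}]}}

```text
clock: 6.0
tool_pos: [0.5191, 0.009, 0.0273]
tool_rot: [[-0.997, 0.084, 0.0], [0.084, 0.997, -0.0], [-0.0, -0.0, -1.0]]
wrist_force: [-1.9, -0.0, -0.0]
width: 0.0005
grip_force: 1.1
```

Emit:
{"api": "send_rows", "payload": {"series": [{"jaw": 0, "slide": [-2, 0, 0], "twist": [0, 0, 0]}, {"jaw": 0, "slide": [-2, 0, 0], "twist": [0, 0, 0]}, {"jaw": 0, "slide": [-1, 0, 0], "twist": [0, 0, 0]}]}}

```text
clock: 6.3
tool_pos: [0.5238, 0.0086, 0.0273]
tool_rot: [[-0.997, 0.083, -0.0], [0.083, 0.997, -0.0], [0.0, -0.0, -1.0]]
wrist_force: [-2.1, -0.5, -0.1]
width: -0.0005
grip_force: 1.2
```

Run:
```python
from h import *
d=shot('top'); s=shot('side')
a=cv2.resize(d['pixels'][150:290,270:390],(480,560),interpolation=cv2.INTER_CUBIC)
cv2.imwrite('pics/crop2.png',a[:,:,::-1])
```

```text
(no output)
```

View pics/crop2.png

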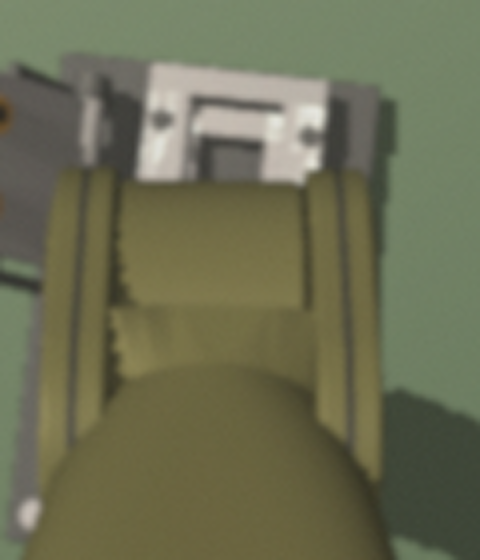

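The crop shows the frame's leading bar at crop (235,120), with a narrow dark gap left before the stop at (235,103). I'm continuing gently.

Emit:
{"api": "send_rows", "payload": {"series": [{"jaw": 0, "slide": [-1, 0, 0], "twist": [0, 0, 0]}, {"jaw": 0, "slide": [-1, 0, 0], "twist": [0, 0, 0]}, {"jaw": 0, "slide": [-1, 0, 0], "twist": [0, 0, 0]}, {"jaw": 0, "slide": [-1, 0, 0], "twist": [0, 0, 0]}]}}

```text
clock: 6.8
tool_pos: [0.5278, 0.0082, 0.0273]
tool_rot: [[-0.997, 0.083, 0.0], [0.083, 0.997, -0.0], [-0.0, -0.0, -1.0]]
wrist_force: [-3.5, 0.4, -0.7]
width: -0.0002
grip_force: 1.4
```

Emit:
{"api": "send_rows", "payload": {"series": [{"jaw": 0, "slide": [-1, 0, 0], "twist": [0, 0, 0]}, {"jaw": 0, "slide": [-1, 0, 0], "twist": [0, 0, 0]}, {"jaw": 0, "slide": [-1, 0, 0], "twist": [0, 0, 0]}]}}

```text
clock: 7.1
tool_pos: [0.528, 0.0082, 0.0271]
tool_rot: [[-0.996, 0.083, -0.005], [0.083, 0.997, 0.001], [0.005, 0.0, -1.0]]
wrist_force: [-9.6, 1.2, 7.7]
width: 0.0001
grip_force: 4.7
```

Emit:
{"api": "send_rows", "payload": {"series": [{"jaw": 0, "slide": [-1, 0, 0], "twist": [0, 0, 0]}, {"jaw": 0, "slide": [-1, 0, 0], "twist": [0, 0, 0]}, {"jaw": 0, "slide": [-1, 0, 0], "twist": [0, 0, 0]}, {"jaw": 0, "slide": [-1, 0, 0], "twist": [0, 0, 0]}, {"jaw": 0, "slide": [0, 0, 0], "twist": [0, 0, 0]}]}}

```text
clock: 7.6
tool_pos: [0.5279, 0.0081, 0.0265]
tool_rot: [[-0.996, 0.083, -0.012], [0.083, 0.997, 0.001], [0.012, 0.0, -1.0]]
wrist_force: [-13.7, 1.6, 9.9]
width: -0.0
grip_force: 7.2
```

Emit:
{"api": "send_rows", "payload": {"series": [{"jaw": 0, "slide": [-2, 0, 0], "twist": [0, 0, 0]}, {"jaw": 0, "slide": [-2, 0, 0], "twist": [0, 0, 0]}, {"jaw": 0, "slide": [-1, 0, 0], "twist": [0, 0, 0]}, {"jaw": 0, "slide": [0, 0, 0], "twist": [0, 0, 0]}]}}

```text
clock: 8.0
tool_pos: [0.528, 0.008, 0.0258]
tool_rot: [[-0.996, 0.083, -0.021], [0.083, 0.997, 0.002], [0.021, 0.0, -1.0]]
wrist_force: [-22.6, 2.0, 14.5]
width: 0.0005
grip_force: 11.1
```

Emit:
{"api": "send_rows", "payload": {"series": [{"jaw": 0, "slide": [15, 0, 0], "twist": [0, 0, 0]}, {"jaw": 0, "slide": [30, 0, 0], "twist": [0, 0, 0]}, {"jaw": 0, "slide": [40, 0, -10], "twist": [0, 0, 0]}, {"jaw": 0.5, "slide": [30, 0, -40], "twist": [0, 0, 0]}, {"jaw": 0.5, "slide": [0, 0, -50], "twist": [0, 0, 0]}, {"jaw": 0.5, "slide": [0, 0, -50], "twist": [0, 0, 0]}, {"jaw": 0.5, "slide": [0, 0, -50], "twist": [0, 0, 0]}, {"jaw": 0.5, "slide": [0, 0, -40], "twist": [0, 0, 0]}, {"jaw": 0.5, "slide": [0, 0, 0], "twist": [0, 0, 0]}]}}

```text
clock: 8.9
tool_pos: [0.4306, 0.0169, 0.2741]
tool_rot: [[-0.996, 0.084, 0.016], [0.084, 0.996, 0.0], [-0.016, 0.002, -1.0]]
wrist_force: [0.1, -0.3, -0.2]
width: 0.0421
grip_force: 0.0
```

Run:
```python
from h import *
d=shot('top'); s=shot('side')
a=cv2.resize(d['pixels'][150:270,270:390],(480,480),interpolation=cv2.INTER_CUBIC)
b=cv2.resize(s['pixels'][210:330,240:320],(320,480),interpolation=cv2.INTER_CUBIC)
cv2.imwrite('pics/crop3.png',np.hstack([a,b])[:,:,::-1])
```

```text
(no output)
```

View pics/crop3.png

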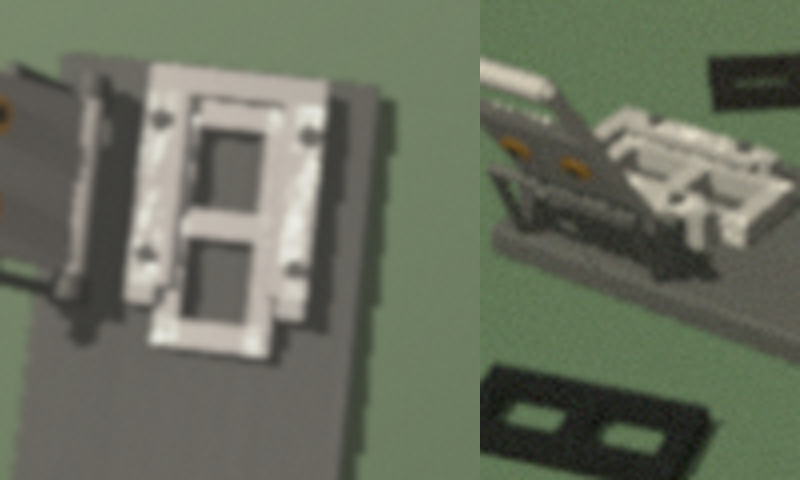

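The crop shows the frame home: its leading bar meets the stop at crop (235,103), and about 20 mm of the trailing end sticks out past the mouth. Next I'm moving above the bar.

Emit:
{"api": "send_rows", "payload": {"series": [{"jaw": 0.5, "slide": [-30.6, 28.6, 0], "twist": [0, 0, 0]}, {"jaw": 0.5, "slide": [-30.6, 28.6, 0], "twist": [0, 0, 0]}, {"jaw": 0.5, "slide": [-30.6, 28.6, 0], "twist": [0, 0, 0]}, {"jaw": 0.5, "slide": [-30.6, 28.6, 0], "twist": [0, 0, 0]}, {"jaw": 0.5, "slide": [-30.6, 28.6, 0], "twist": [0, 0, 0]}, {"jaw": 0.5, "slide": [-30.6, 28.6, 0], "twist": [0, 0, 0]}, {"jaw": 0.5, "slide": [0, 0, 0], "twist": [0, 0, 0]}, {"jaw": 0.5, "slide": [0, 0, 0], "twist": [0, 0, 0]}]}}

```text
clock: 9.8
tool_pos: [0.6222, 0.1728, 0.2642]
tool_rot: [[-0.997, 0.083, -0.004], [0.083, 0.997, -0.001], [0.004, -0.002, -1.0]]
wrist_force: [-0.5, -0.2, 0.3]
width: 0.0427
grip_force: 0.0
```

Emit:
{"api": "send_rows", "payload": {"series": [{"jaw": 0.5, "slide": [-5.7, 0, 20], "twist": [0, 0, 0]}, {"jaw": 0.5, "slide": [0, 0, 20], "twist": [0, 0, 0]}, {"jaw": 0.5, "slide": [0, 0, 20], "twist": [0, 0, 0]}, {"jaw": 0.5, "slide": [0, 0, 10], "twist": [0, 0, 0]}, {"jaw": 0.5, "slide": [0, 0, 8], "twist": [0, 0, 0]}, {"jaw": 0.5, "slide": [0, 0, 0], "twist": [0, 0, 0]}]}}

```text
clock: 10.4
tool_pos: [0.6271, 0.1714, 0.1886]
tool_rot: [[-0.996, 0.084, -0.002], [0.084, 0.996, -0.001], [0.002, -0.001, -1.0]]
wrist_force: [-0.4, 0.1, -0.8]
width: 0.0426
grip_force: 0.0
```

Run:
```python
from h import *
s=shot('side'); st=ctrl.get_state(); print(st['joints'].round(1),st['wrist_force'].round(1))
b=cv2.resize(s['pixels'][170:290,190:350],(800,600),interpolation=cv2.INTER_CUBIC)
cv2.imwrite('pics/crop4.png',b[:,:,::-1])
```

```text
[15.3 28.4  6.7 68.3 -0.  20.1] [ 0.6 -0.1  0.8]
```

View pics/crop4.png

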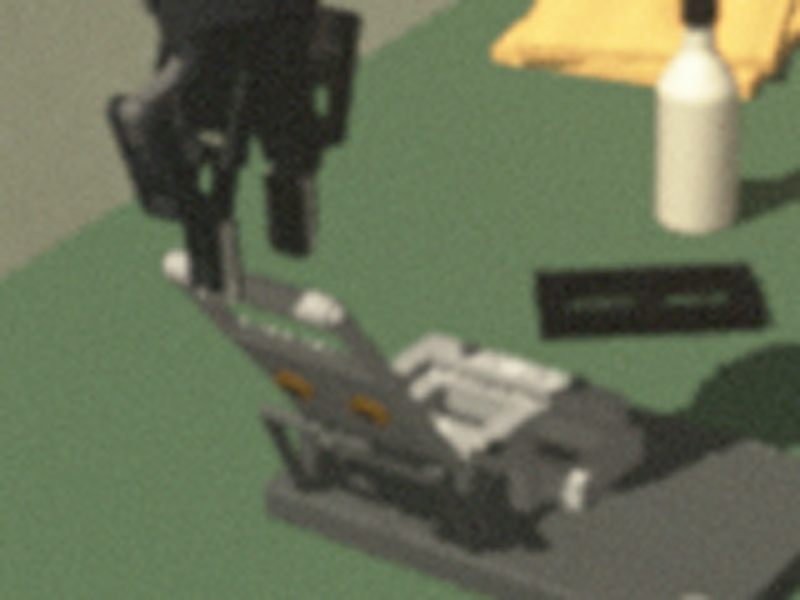

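The crop shows one finger on each side of the bar: the near one at crop (205,260), the far one at (290,220). I'm descending and closing.

Emit:
{"api": "send_rows", "payload": {"series": [{"jaw": 0.5, "slide": [0, 0, 10], "twist": [0, 0, 0]}, {"jaw": 0.5, "slide": [0, 0, 8], "twist": [0, 0, 0]}, {"jaw": 0.5, "slide": [0, 0, 6], "twist": [0, 0, 0]}, {"jaw": 0.5, "slide": [0, 0, 0], "twist": [0, 0, 0]}]}}

```text
clock: 10.85
tool_pos: [0.6273, 0.1718, 0.1639]
tool_rot: [[-0.997, 0.083, -0.002], [0.083, 0.997, -0.001], [0.002, -0.001, -1.0]]
wrist_force: [0.7, -0.2, 0.3]
width: 0.043
grip_force: 0.0
```

Emit:
{"api": "send_rows", "payload": {"series": [{"jaw": 0, "slide": [0, 0, 0], "twist": [0, 0, 0]}, {"jaw": 0, "slide": [0, 0, 0], "twist": [0, 0, 0]}, {"jaw": 0, "slide": [0, 0, 0], "twist": [0, 0, 0]}, {"jaw": 0, "slide": [0, 0, 0], "twist": [0, 0, 0]}, {"jaw": 0, "slide": [0, 0, 0], "twist": [0, 0, 0]}], "grip_force": 35}}

```text
clock: 11.35
tool_pos: [0.6284, 0.1724, 0.1657]
tool_rot: [[-0.997, 0.083, 0.001], [0.083, 0.997, 0.001], [-0.001, 0.001, -1.0]]
wrist_force: [-0.1, 1.9, 0.4]
width: 0.0128
grip_force: 34.2
```

Emit:
{"api": "send_rows", "payload": {"series": [{"jaw": 0, "slide": [0, -3.56, -2.45], "twist": [0, 0, 0]}, {"jaw": 0, "slide": [0, -3.56, -2.45], "twist": [0, 0, 0]}, {"jaw": 0, "slide": [0, -3.7, -2.26], "twist": [0, 0, 0]}, {"jaw": 0, "slide": [0, -3.7, -2.26], "twist": [0, 0, 0]}, {"jaw": 0, "slide": [0, -3.8, -2.07], "twist": [0, 0, 0]}, {"jaw": 0, "slide": [0, -3.8, -2.07], "twist": [0, 0, 0]}]}}

```text
clock: 11.95
tool_pos: [0.6265, 0.1505, 0.1799]
tool_rot: [[-0.997, 0.083, 0.001], [0.083, 0.997, 0.002], [-0.001, 0.002, -1.0]]
wrist_force: [-1.1, 4.7, 3.6]
width: 0.0125
grip_force: 34.0
```

Emit:
{"api": "send_rows", "payload": {"series": [{"jaw": 0, "slide": [0, -3.9, -1.86], "twist": [0, 0, 0]}, {"jaw": 0, "slide": [0, -3.9, -1.86], "twist": [0, 0, 0]}, {"jaw": 0, "slide": [0, -4, -1.66], "twist": [0, 0, 0]}, {"jaw": 0, "slide": [0, -4, -1.66], "twist": [0, 0, 0]}, {"jaw": 0, "slide": [0, -4.1, -1.45], "twist": [0, 0, 0]}, {"jaw": 0, "slide": [0, -4.1, -1.45], "twist": [0, 0, 0]}]}}

```text
clock: 12.55
tool_pos: [0.6245, 0.1261, 0.1901]
tool_rot: [[-0.997, 0.083, 0.002], [0.083, 0.997, 0.001], [-0.001, 0.001, -1.0]]
wrist_force: [-0.7, 4.6, 6.0]
width: 0.0126
grip_force: 35.9
```

Emit:
{"api": "send_rows", "payload": {"series": [{"jaw": 0, "slide": [0, -4.15, -1.23], "twist": [0, 0, 0]}, {"jaw": 0, "slide": [0, -4.15, -1.23], "twist": [0, 0, 0]}, {"jaw": 0, "slide": [0, -4.2, -1.01], "twist": [0, 0, 0]}, {"jaw": 0, "slide": [0, -4.2, -1.01], "twist": [0, 0, 0]}, {"jaw": 0, "slide": [0, -4.25, -0.79], "twist": [0, 0, 0]}, {"jaw": 0, "slide": [0, -4.25, -0.79], "twist": [0, 0, 0]}]}}

```text
clock: 13.15
tool_pos: [0.6222, 0.1003, 0.195]
tool_rot: [[-0.996, 0.084, 0.0], [0.084, 0.996, -0.001], [-0.0, -0.001, -1.0]]
wrist_force: [0.2, 2.2, 5.0]
width: 0.0126
grip_force: 36.8
```

Emit:
{"api": "send_rows", "payload": {"series": [{"jaw": 0, "slide": [0, -4.3, -0.57], "twist": [0, 0, 0]}, {"jaw": 0, "slide": [0, -4.3, -0.57], "twist": [0, 0, 0]}, {"jaw": 0, "slide": [0, -4.3, -0.34], "twist": [0, 0, 0]}, {"jaw": 0, "slide": [0, -4.3, -0.34], "twist": [0, 0, 0]}, {"jaw": 0, "slide": [0, -2, 0], "twist": [0, 0, 0]}, {"jaw": 0, "slide": [0, 0, 0], "twist": [0, 0, 0]}, {"jaw": 0, "slide": [0, 0, 0], "twist": [0, 0, 0]}]}}

```text
clock: 13.85
tool_pos: [0.6205, 0.0814, 0.1967]
tool_rot: [[-0.996, 0.084, 0.0], [0.084, 0.996, -0.001], [-0.0, -0.001, -1.0]]
wrist_force: [-0.0, 1.5, 4.0]
width: 0.0126
grip_force: 36.7
```

Run:
```python
from h import *
s=shot('side'); t=shot('top'); st=ctrl.get_state(); print(st['tool_pos'],st['wrist_force'].round(1))
b=cv2.resize(s['pixels'][170:290,220:380],(800,600),interpolation=cv2.INTER_CUBIC)
cv2.imwrite('pics/crop5.png',b[:,:,::-1])
yaw=np.radians(-4.75); x=np.array([np.cos(yaw),np.sin(yaw),0]); y=np.array([-x[1],x[0],0]); O=np.array([.5584,.0064,0])
v,u=np.mgrid[0:480,0:640]; uv=np.c_[u.ravel(),v.ravel()]
for n,d in(('side',s),('top',t)):
    P=world(d,uv); jx=(P-O)@x*1e3; jy=(P-O)@y*1e3; z=P[:,2]*1e3; ok=(d['z_map'].ravel()>0)
    for lo,hi in((60,80),(80,100),(100,120),(120,140),(140,155),(205,225)):
        m=ok&(z>lo)&(z<hi)&(jx>12)&(jx<98)&(jy>40)&(jy<110)
        if m.sum()>8: print(n,lo,hi,m.sum(),np.percentile(jy[m],[10,50,90]).round(1),np.percentile(jx[m],[5,95]).round(0))
```

```text
[0.62059168 0.0815645  0.19667246] [1.5 0.4 3.7]
side 60 80 195 [78.9 80.4 82. ] [17. 92.]
side 80 100 199 [79.2 80.9 82.6] [16. 93.]
side 100 120 195 [79.8 81.9 84.4] [16. 94.]
side 120 140 225 [80.9 83.  86.4] [17. 91.]
side 140 155 162 [81.3 82.8 84.8] [16. 95.]
side 205 225 231 [79.4 86.6 99.4] [16. 93.]
```

View pics/crop5.png

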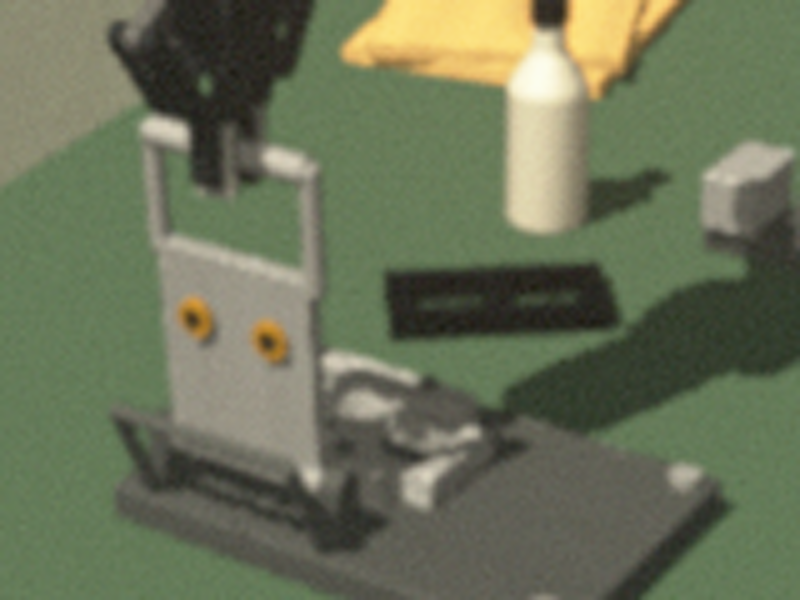

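The crop shows the leaf almost upright and gripped. Its plate still leans back about 0.03 rad, both by its depth slope and by the bar's position, so I'm moving 5 mm more and then settling.

Emit:
{"api": "send_rows", "payload": {"series": [{"jaw": 0, "slide": [0, -1.5, 0], "twist": [0, 0, 0]}, {"jaw": 0, "slide": [0, -1.5, 0], "twist": [0, 0, 0]}, {"jaw": 0, "slide": [0, -1.5, 0], "twist": [0, 0, 0]}, {"jaw": 0, "slide": [0, -0.5, 0], "twist": [0, 0, 0]}, {"jaw": 0, "slide": [0, 0, 0], "twist": [0, 0, 0]}, {"jaw": 0, "slide": [0, 0, 0], "twist": [0, 0, 0]}, {"jaw": 0, "slide": [0, 0, 0], "twist": [0, 0, 0]}, {"jaw": 0, "slide": [0, 0, 0], "twist": [0, 0, 0]}, {"jaw": 0, "slide": [0, 0, 0], "twist": [0, 0, 0]}, {"jaw": 0, "slide": [0, 0, 0], "twist": [0, 0, 0]}]}}

```text
clock: 14.95
tool_pos: [0.6202, 0.0769, 0.1968]
tool_rot: [[-0.997, 0.083, 0.0], [0.083, 0.997, 0.0], [-0.0, 0.0, -1.0]]
wrist_force: [0.8, 1.7, 3.7]
width: 0.0128
grip_force: 36.8
```

Run:
```python
from h import *
s=shot('side'); t=shot('top'); st=ctrl.get_state(); print(st['tool_pos'],st['wrist_force'].round(1),st['grip_force'],abs(st['joint_velocities']).max())
yaw=np.radians(-4.75); x=np.array([np.cos(yaw),np.sin(yaw),0]); y=np.array([-x[1],x[0],0]); O=np.array([.5584,.0064,0])
v,u=np.mgrid[0:480,0:640]; uv=np.c_[u.ravel(),v.ravel()]
P=world(s,uv); jx=(P-O)@x*1e3; jy=(P-O)@y*1e3; z=P[:,2]*1e3
m=(s['z_map'].ravel()>0)&(z>62)&(z<152)&(jx>12)&(jx<98)&(jy>65)&(jy<90)
A=np.c_[z,jx,np.ones_like(z)]
for _ in range(6):
    c=np.linalg.lstsq(A[m],jy[m],rcond=None)[0]; m&=abs(jy-A@c)<2.5
print('lean rad',c[0],'n',m.sum(), 'yaw res',c[1])
```

```text
[0.62016802 0.07688423 0.19675206] [0.8 2.1 4.1] 36.7753940820694 0.03508479379032172
lean rad 0.004512740357456942 n 788 yaw res -0.003588547711652401
```

The leaf is upright to within about 0.005 rad, still and gripped, so I'm handing in.

```bash
python3 -c "
from cell import ctrl
print(ctrl.hand_in())"
```

```text
the job is handed in; nothing more can be done
None
```

I handed the job in with the frame pushed home against the end stop and the leaf held still and gripped, about 0.005 rad from upright by the side camera's depth; the hand-in gave no verdict.

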